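# Take the stone specimen from the vise to the microscope

## Robot

A 6-joint arm with a two-finger parallel gripper is mounted at the origin on the work surface. World frame = base frame: x ahead of the robot, y to its left, z up, the work surface at z = 0. Lengths are in m, angles in rad, forces in N, time in s.
With the tool pointing down it reaches from about 0.225 to 0.875 m from the base axis. Payload 3.4 kg.
Tool frame: the origin (TCP) lies midway between the tips of the shut fingers; the grasp point (between the pads) lies 19 mm behind it; x points along the fingers, z is the direction in which the jaws open and shut, and the axes are right-handed (so a half turn about x gives the same grasp; the last joint's range is limited). The gripper opens to 85 mm and grips with 20 to 120 N. Pads are 22 mm wide; open, the fingers measure 114 mm over their backs; the gripper's body (76 mm by 85 mm) begins 54 mm behind the grasp point. The pads swing forward as they close: fully open they stand 13 mm farther back than shut.
Start: joints at [-1.447, 0.276, 1.505, -0, 1.361, -0.121], TCP at [0.139, -0.558, 0.231] pointing down, gripper open.
Joint ranges: [-2.89, 2.89], [-0.75, 2.08], [0.22, 2.7], [-1.18, 4.32], [0.11, 2.71], [-2.7, 2.7]. Speed limits (rad/s): [2.57, 2.57, 3.14, 3.14, 3.14, 3.14].

## Interface

Orientations are given as a unit quaternion [w, x, y, z].
In Python, from station import manip gives the robot as it stands.
- The arm moves only by the shell command python3 -m jog 'ROWS' [FORCE]. ROWS is text: rows parted by semicolons, each of 7 numbers parted by spaces: the turn, a rotation vector about the tool's x, y, z in rad, then the shift along the tool's x, y, z in cm, then the opening, from -1 (shut) to 1 (fully open), so that 0 is half open. In form: rx ry rz x y z fingers; .... A call has 1 to 8 rows; each row is the pose to reach, as a shift and turn from the pose commanded when the call began, along the tool's axes at that moment; what a row does not reach only later rows make up. A row lasts 1/10 s, in which the tool goes at most 50 mm and 8.59 degrees, less where a joint would pass 70% of its speed; a pose out of reach is approached as far as the arm can. A call with a gripper value outside its range is refused whole. The fingers move at their own pace and stop on an object; FORCE is the grip in N (left out, the last holds). Time passes only in rows, so rows that repeat a pose let the fingers close. It gives the time, the measured TCP pose, the force and the opening at its end, in the units of the state.
- manip.observe(): the state, without advancing time (a new reading comes with each control period).
- manip.capture(name): name is "side" or "top"; returns a dict with "image" (384x512x3 uint8, red, green, blue), "fx", "fy", "cx", "cy" (pixels), "xyz" and "rotation" of the camera in the world. Camera axes: x right, y down, z forward; pixel columns grow to the right and rows downward; lengths in m; the calibration is good to about 2 mm. A picture is of the moment at which its call begins. There is no depth.
- manip.hand_in(): hands the job in, once; it reports no verdict.
The state is a dict: "clock": time; "joints": joint angles; "joint_velocities": joint speeds; "joint_torque": joint torques, N m; "eef_pos": TCP position; "eef_rot": TCP orientation; "force": force on the tool from outside, world axes, zero at the start; "wrist_torque": the same for the moment, N m; "gripper_width": finger opening in m.
Only numpy, scipy, OpenCV 4.12 (cv2) and the standard library are available. Lean on these libraries where they do the work, as an engineer would, in place of code of your own. Each camera call takes 0.05 s, during which the arm holds its last target.

## Task

Pull the vise's moving jaw fully open by its knob and leave it open, then slide the stone specimen out from under the fixed jaw's lip, lift it out and set it down, without dropping it, upright in the middle of the stereo microscope's round black plate. Turn it so that the stone's long side runs front to back, in line with the microscope's base, and do not disturb the other things on the bench.

Things in the scene. Friction and masses are not known exactly. Their poses are not given: they have to be found in the camera images.
- vise: fixed steel vise, 185 x 84 mm. Origin on the table under the middle of the closed jaws; own +x runs along the slide to the fixed jaw, -x to the moving jaw and knob end; z up. Body from x = -125 to +60 mm. The bed on which the specimen stands is 24 mm above the table, both jaws' tops 48 mm; jaws 56 mm wide (y)
- lip (a point): middle of the top edge of the fixed jaw's lip, at vise x = +16 mm, 48 mm above the table. Each jaw has such a lip (underside 34 mm above the table) reaching 6 mm over the foot plate's edge; the moving jaw's lip ends at vise x = -16 mm when closed and moves with the jaw
- jaw (a joint): travel of the moving jaw in m: 0 = closed on the foot plate, 0.030 = fully open at its stop. It slides towards the vise's own -x against about 7 N of friction and stays where it is left
- jaw_knob (a point): centre of the top of the round steel pull knob standing on the moving jaw's carriage, 85 mm above the table; head 22 mm diameter, 29 mm tall, on a 16 mm stem; at vise x = -80 mm when closed, moves with the jaw. The carriage under it is 40 mm above the table
- specimen: upright grey stone block 28 (own x) x 40 (own y, long side) x 52 mm tall fixed on a square aluminium foot plate 44 x 44 x 8 mm; 0.15 to 0.3 kg. Origin: centre of the underside, z up. Starts on the vise's bed, own axes along the vise's, foot under both lips; with the jaw open, slide it 10 to 18 mm towards the moving jaw to clear the fixed lip before lifting
- scope: fixed stereo microscope, its head swung aside from the plate. Grey base 300 mm (own x, front to back) x 200 mm (own y) x 35 mm tall; origin on the table under the base's centre; own +x points to the back, where a 26 mm column (405 mm tall) stands at x = 122, y = 60 mm; z up
- plate (a point): centre of the top face of the round black stage plate on the microscope's base, 95 mm diameter, 37 mm above the table, 30 mm in front of the base's centre; axes as the microscope's
- vial: small capped vial, 24 mm diameter, 52 mm tall, standing beside the vise; bystander; origin at the centre of its underside
- puck: round stone puck, 35 mm diameter, 22 mm tall, lying beside the vise; bystander; origin at the centre of its underside
- objective: small steel microscope objective, 26 mm diameter, 40 mm tall, standing on a front corner of the microscope's base; bystander; origin at the centre of its underside
- wash_bottle: white bottle, 48 mm diameter, 90 mm tall; bystander; origin at the centre of its underside
- brown_jar: brown glass jar with black lid, 56 mm diameter, 75 mm tall; bystander; origin at the centre of its underside
- slide_box: shut wooden box, 85 x 60 x 32 mm, close to the robot; bystander; origin at the centre of its underside
- brush: small brush, 160 mm long, lying at the far side of the table; bystander; origin at its middle, on its underside
There are look-alikes about, which are no part of the job. What is shaped like the specimen but pink or yellow is not meant.

How it is judged:
By the outcome, as a careful person would: the job done as asked, in the order asked, and still so for the second after the job is handed in, with the robot touching nothing.
It also fails if it takes over 51 s, if anything falls off the work surface, if the arm or the gripper's body presses on something with over 40 N, if the wrist force passes 120 N, or if a joint passes its speed limit or range.

## Working session

There is one attempt and no reset: what is moved stays moved. The work goes in short steps, Python scripts to look and compute and a shell command to move; the robot and the scene stay as the last step left them, time stands still between calls to the robot, and variables do not carry over. Pictures are saved under pics/ and viewed, and the job is handed in when it is done.

```bash
ls; mkdir -p pics; python3 - <<'E'
from station import manip
import cv2
s=manip.observe()
print(s)
for n in ("side","top"):
    c=manip.capture(n)
    cv2.imwrite(f"pics/{n}0.png",c["image"][:,:,::-1])
    print(n,c["fx"],c["fy"],c["cx"],c["cy"],c["xyz"],c["rotation"])
E
```

```text
pics
{'clock': 0.0, 'joints': array([-1.44700313e+00,  2.76577870e-01,  1.50614497e+00,  3.66743313e-06,
        1.36069409e+00, -1.20986662e-01]), 'joint_velocities': array([-0.00143015, -0.0010292 ,  0.0015087 , -0.00045406,  0.00033754,
        0.00063124]), 'joint_torque': array([-1.61783282e-03, -4.16781700e+01, -2.45806503e+01, -2.07081998e-04,
        1.09940246e-02,  1.00555511e-05]), 'eef_pos': array([ 0.13928415, -0.55732493,  0.23044476]), 'eef_rot': array([ 0.55684594,  0.4356739 ,  0.55775757, -0.43476125]), 'force': array([ 0.49363255,  0.45869151, -0.03014214]), 'wrist_torque': array([ 0.0517368 , -0.02071297, -0.0017161 ]), 'gripper_width': 0.08581062669076055}
side 350.7461062712392 350.7461062712392 257.0095929336688 191.81509727178934 [0.27877426 0.58361735 0.60480045] [ 0.10001951 -0.1832537   0.86317236 -0.45972563]
top 460.81171410167264 460.81171410167264 254.49884286012798 187.9871141484039 [ 0.46957185 -0.09605873  1.45673169] [-0.02793969  0.71172119 -0.70149106  0.02413729]
```

View pics/top0.png

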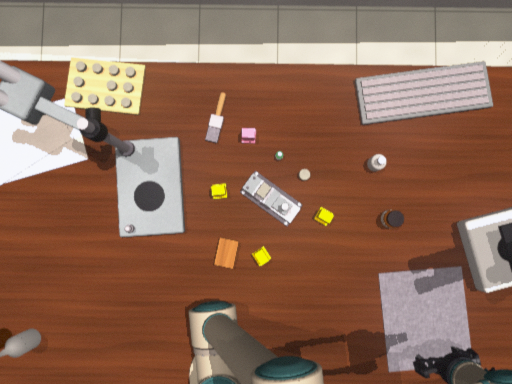

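View pics/side0.png

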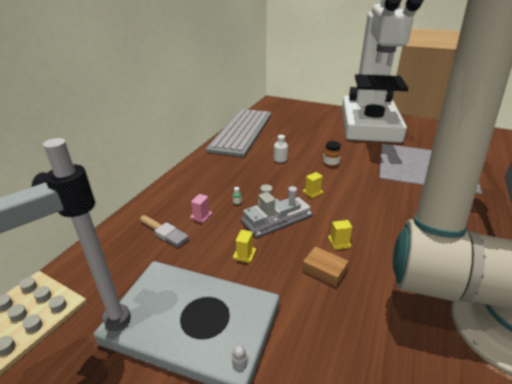

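The top view shows the scope base at about (150,187) with the plate at (149,196), and the vise at (271,198) with its knob to the lower right. The puck (304,174) and vial (279,155) are beside it, and the yellow and pink blocks are decoys. I'll zoom in next.

```bash
cat > h.py <<'E'
import numpy as np, cv2
from scipy.spatial.transform import Rotation as R
from station import manip
def q(w): return R.from_quat([w[1],w[2],w[3],w[0]])
def rot(c):
    r=np.asarray(c["rotation"]); return r if r.shape==(3,3) else q(r).as_matrix()
def K(c): return np.array([[c["fx"],0,c["cx"]],[0,c["fy"],c["cy"]],[0,0,1]])
def px2w(c,u,v,z):
    d=rot(c)@np.linalg.inv(K(c))@np.array([u,v,1.]); o=np.asarray(c["xyz"])
    return o+d*(z-o[2])/d[2]
def w2px(c,p):
    p=(np.atleast_2d(p)-c["xyz"])@rot(c); p=p@K(c).T; return p[:,:2]/p[:,2:]
def crop(c,name,u0,v0,w,h,s):
    im=c["image"][v0:v0+h,u0:u0+w,::-1]
    cv2.imwrite("pics/"+name,cv2.resize(im,None,fx=s,fy=s,interpolation=cv2.INTER_CUBIC))
E
python3 - <<'E'
from h import *
c=manip.capture("top"); crop(c,"t1.png",230,160,90,70,8)
crop(c,"t2.png",100,125,100,120,5)
for u,v,z in[(149,196,.037),(271,198,.024),(271,198,.0)]: print(px2w(c,u,v,z))
c=manip.capture("side"); crop(c,"s1.png",225,170,100,75,8)
E
```

```text
[0.54481398 0.23782406 0.037     ]
[ 0.54473887 -0.13938015  0.024     ]
[ 0.54599801 -0.14010584  0.        ]
```

View pics/t1.png

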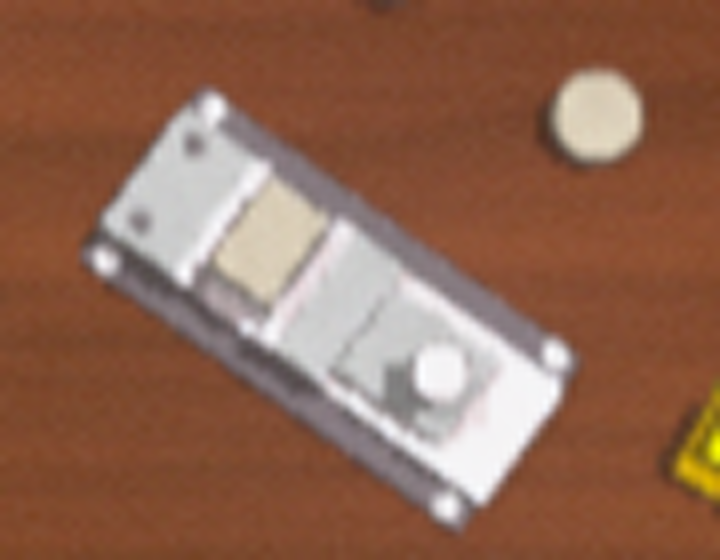

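View pics/t2.png

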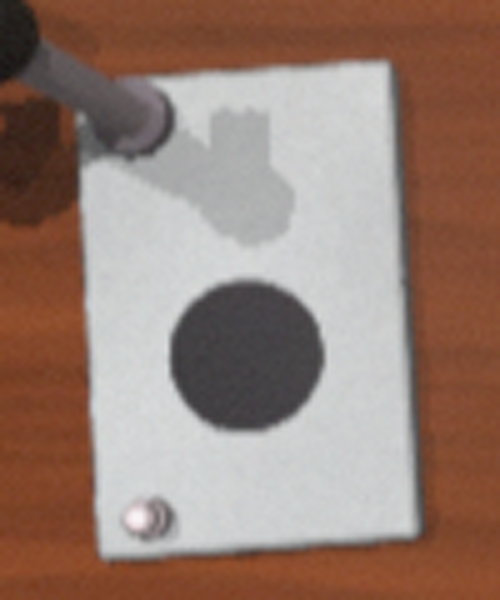

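View pics/s1.png

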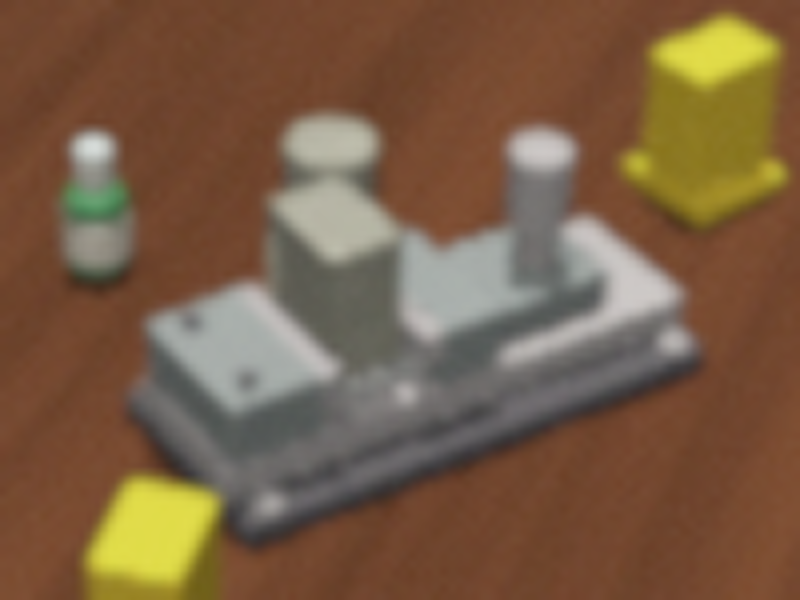

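```bash
python3 - <<'E'
from h import *
c=manip.capture("top")
f=lambda x,y,z,u0=230,v0=160,s=8: px2w(c,u0+(x+.5)/s-.5,v0+(y+.5)/s-.5,z)
k=f(440,372,.085); print("knob",k)
st=[f(*p,.084) for p in[(272,180),(328,212),(268,308),(212,262)]]
print("stone",np.array(st),np.mean(st,0),[np.linalg.norm(st[i]-st[(i+1)%4]) for i in range(4)])
sc=np.array([f(*p,.01) for p in[(212,105),(105,258),(448,505),(555,352)]])
print("screws",sc.mean(0),[np.linalg.norm(sc[i]-sc[(i+1)%4]) for i in range(4)])
for a,b in((3,0),(2,1)):
    d=sc[b]-sc[a]; print("yaw",np.degrees(np.arctan2(d[1],d[0])))
d=np.mean(st,0)-k; print("yaw knob-stone",np.degrees(np.arctan2(d[1],d[0])),np.linalg.norm(d))
# scope
im=c["image"]; 
m=(im.max(2)<75).astype(np.uint8); m2=np.zeros_like(m); m2[175:220,128:172]=m[175:220,128:172]
n,l,stt,cen=cv2.connectedComponentsWithStats(m2); i=1+np.argmax(stt[1:,4]); print("plate",cen[i],stt[i],px2w(c,*cen[i],.037))
g=lambda x,y,z:f(x,y,z,100,125,5)
b=np.array([g(*p,.035) for p in[(78,78),(388,62),(418,536),(102,558)]])
print("base",b,b.mean(0),[np.linalg.norm(b[i]-b[(i+1)%4]) for i in range(4)])
for a,e in((3,0),(2,1)):
    d=b[e]-b[a]; print("yaw",np.degrees(np.arctan2(d[1],d[0])))
for a,e in((1,0),(2,3)):
    d=b[e]-b[a]; print("yaw-90",np.degrees(np.arctan2(d[1],d[0]))-90)
print("puck",f(598,116,.022)); print("vial",px2w(c,279,155,.05)); print("obj",g(145,518,.075)); print("column",g(145,112,.1))
s=manip.observe(); print(q(s["eef_rot"]).as_matrix())
E
```

```text
knob [ 0.51810583 -0.17816684  0.085     ]
stone [[ 0.58896805 -0.11476306  0.084     ]
 [ 0.57727284 -0.13583012  0.084     ]
 [ 0.54106358 -0.1139048   0.084     ]
 [ 0.55794367 -0.09278552  0.084     ]] [ 0.56631203 -0.11432087  0.084     ] [np.float64(0.024095619224137776), np.float64(0.04233000962788778), np.float64(0.02703630898113393), np.float64(0.03802004997840205)]
screws [ 0.54662061 -0.1390496   0.01      ] [np.float64(0.07368091442116693), np.float64(0.16566391935594607), np.float64(0.07327797605501978), np.float64(0.16615378746809276)]
yaw 54.91620379353131
yaw 55.05295059680065
yaw knob-stone 52.94576488082901 0.08000715912654989
plate [148.27363184 196.04643449] [135 183  28  27 603] [0.54463809 0.24006544 0.037     ]
base [[0.71780836 0.34943349 0.035     ]
 [0.73057122 0.15598694 0.035     ]
 [0.43624957 0.12956602 0.035     ]
 [0.41991449 0.32363806 0.035     ]] [0.57613591 0.23965613 0.035     ] [np.float64(0.19386711583561067), np.float64(0.2955051575818381), np.float64(0.19475829326389962), np.float64(0.2990086392056331)]
yaw 4.949049132115214
yaw 5.129626938456553
yaw-90 3.774684328604252
yaw-90 4.811257810653842
puck [ 0.62128309 -0.24269158  0.022     ]
vial [ 0.67615886 -0.16160793  0.05      ]
obj [0.44549491 0.28693202 0.075     ]
column [0.68657162 0.28837973 0.1       ]
[[-6.73705240e-05  9.70186030e-01  2.42361430e-01]
 [ 8.40547799e-04  2.42361400e-01 -9.70185676e-01]
 [-9.99999644e-01  1.38354449e-04 -8.31815747e-04]]
```

```bash
cat >> h.py <<'E'
def plan(xyz,yaw,half=True):
    s=manip.observe(); M=q(s["eef_rot"]).as_matrix()
    d=M.T@(np.array(xyz)-s["eef_pos"])*100
    a=np.deg2rad(yaw); zt=np.array([np.cos(a),np.sin(a),0]); xt=np.array([0,0,-1.]); T=np.c_[xt,np.cross(zt,xt),zt]
    rv=R.from_matrix(M.T@T).as_rotvec()
    print("rot",rv.round(4),"shift cm",d.round(3),"yaw now",np.degrees(np.arctan2(M[1,2],M[0,2])).round(2))
def st():
    s=manip.observe(); print(s["clock"],s["eef_pos"].round(4),s["force"].round(2),s["gripper_width"],s["joints"].round(3))
E
python3 - <<'E'
from h import *
plan([.519,-.178,.16],-125)
E
```

```text
rot [ 8.557e-01 -8.000e-04  2.000e-04] shift cm [  7.119  46.034 -27.623] yaw now -75.97
```

```bash
python3 -m jog '0.1 0 0 0 3 -1.8 1; 0.21 0 0 0.4 7 -4.2 1; 0.32 0 0 0.8 11 -6.6 1; 0.43 0 0 1.2 15 -9 1; 0.54 0 0 1.6 19 -11.4 1; 0.65 0 0 2 23 -13.8 1; 0.755 0 0 2.4 27 -16.2 1; 0.856 0 0 2.8 31 -18.6 1'; python3 - <<'E'
from h import *
st();plan([.519,-.178,.16],-125)
E
```

```text
clock: 1.05
eef_pos: [0.3961, -0.3008, 0.2033]
eef_rot: [0.325, 0.628, 0.325, -0.628]
force: [-0.6, -0.5, 0.2]
gripper_width: 0.0849
1.05 [ 0.3961 -0.3008  0.2033] [-0.6  -0.45  0.22] 0.08485984244188215 [-0.789  0.177  1.711 -0.     1.253  1.397]
rot [-0.0048  0.0002 -0.0005] shift cm [  4.327   2.942 -17.121] yaw now -125.27
```

```bash
python3 -m jog '0 0 0 1 0.6 -4 1; 0 0 0 2 1.2 -8 1; 0 0 0 3 1.9 -12 1; 0 0 0 4 2.6 -15.5 1; 0 0 0 4.3 2.9 -17.1 1; 0 0 0 4.3 2.9 -17.1 1; 0 0 0 4.3 2.9 -17.1 1'; python3 - <<'E'
from h import *
st();plan([.519,-.178,.055],-125)
c=manip.capture("top"); crop(c,"t3.png",210,140,130,100,6)
c=manip.capture("side"); crop(c,"s3.png",225,130,130,100,6)
E
```

```text
clock: 1.75
eef_pos: [0.5165, -0.1794, 0.1604]
eef_rot: [-0.327, -0.627, -0.326, 0.628]
force: [-0.3, -0.5, 0.2]
gripper_width: 0.0855
1.75 [ 0.5165 -0.1794  0.1604] [-0.27 -0.46  0.17] 0.08546829591351163 [-4.610e-01  2.840e-01  1.678e+00 -1.000e-03  1.180e+00  1.721e+00]
rot [0.0003 0.0012 0.0002] shift cm [10.537  0.13  -0.274] yaw now -124.98
```

View pics/t3.png

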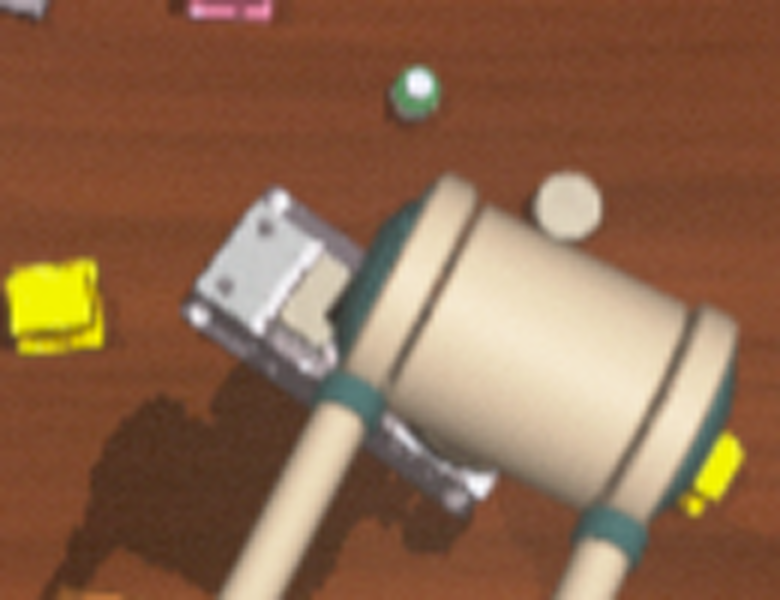

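View pics/s3.png

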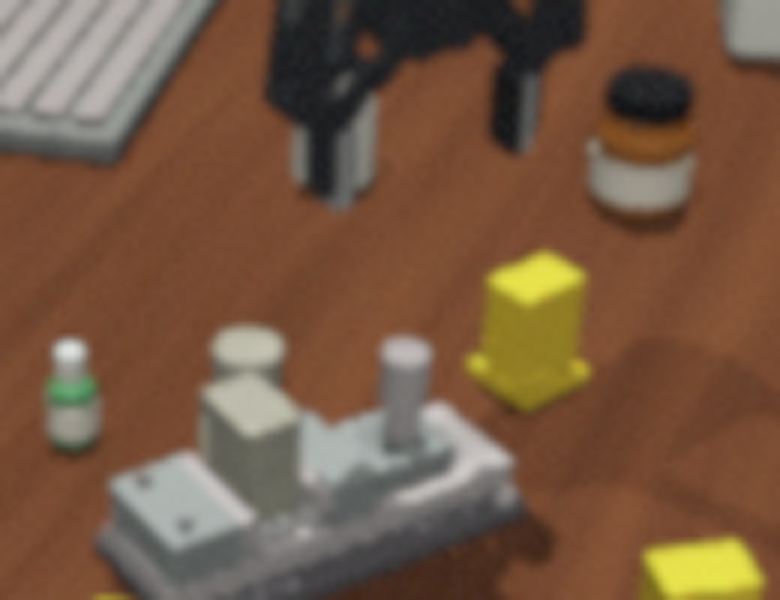

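```bash
python3 - <<'E'
from h import *
cv2.imwrite
c0=cv2.imread("pics/top0.png"); s0=cv2.imread("pics/side0.png")
cv2.imwrite("pics/y1.png",cv2.resize(c0[200:235,305:345],None,fx=16,fy=16,interpolation=cv2.INTER_CUBIC))
c=manip.capture("top")
V=np.array([.565,-.113]);
hsv=cv2.cvtColor(c0,cv2.COLOR_BGR2HSV); m=cv2.inRange(hsv,(22,150,80),(38,255,255))
n,l,stt,cen=cv2.connectedComponentsWithStats(m)
for i in range(1,n):
    if stt[i,4]>50:
        r=cv2.minAreaRect(np.argwhere(l==i)[:,::-1].astype(np.float32))
        for z in(0.03,):
            p=px2w(c,*r[0],z)[:2]; d=p-V; a=np.radians(55)
            print(r,p,"vise",d@[np.cos(a),np.sin(a)],d@[-np.sin(a),np.cos(a)])
E
```

```text
((218.47695922851562, 190.81539916992188), (14.63609790802002, 15.876444816589355), 82.87498474121094) [0.56440288 0.02407694] vise 0.11194436186870242 0.079113233396073
((323.79998779296875, 216.4000244140625), (16.099689483642578, 15.20526123046875), 26.56505012512207) [ 0.48988854 -0.30290022] vise -0.19863931351752487 -0.04739458397446814
((261.5, 255.99998474121094), (15.531603813171387, 14.699554443359375), 56.30992889404297) [ 0.36570543 -0.11217612] vise -0.11363578954317875 0.1637251140954589
```

View pics/y1.png

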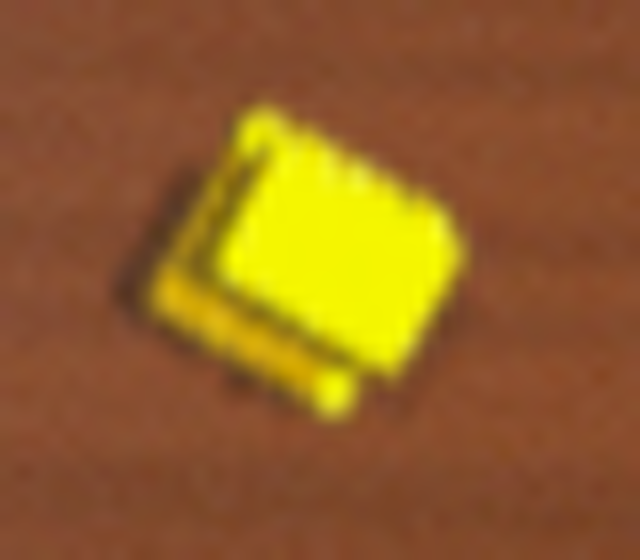

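```bash
python3 -m jog '0 0 0 2.5 0.13 -0.27 1; 0 0 0 5 0.13 -0.27 1; 0 0 0 7.5 0.13 -0.27 1; 0 0 0 9.5 0.13 -0.27 1; 0 0 0 10.5 0.13 -0.27 1; 0 0 0 10.5 0.13 -0.27 1; 0 0 0 10.5 0.13 -0.27 1'; python3 - <<'E'
from h import *
st();plan([.519,-.178,.055],-125)
c=manip.capture("side"); crop(c,"s4.png",225,130,130,100,6)
E
```

```text
clock: 2.6
eef_pos: [0.5199, -0.1782, 0.0561]
eef_rot: [0.327, 0.628, 0.326, -0.627]
force: [-0.6, 0.8, 0.8]
gripper_width: 0.0854
2.6 [ 0.5199 -0.1782  0.0561] [-0.57  0.82  0.85] 0.08539504999886952 [-0.457  0.393  1.811 -0.     0.936  1.726]
rot [-0.0012 -0.0001 -0.0014] shift cm [ 0.11  -0.089  0.034] yaw now -125.07
```

View pics/s4.png

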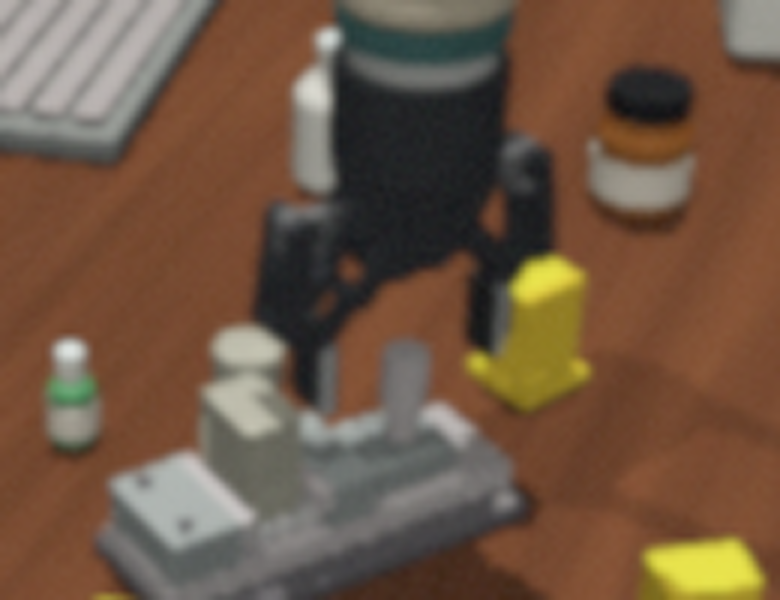

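```bash
python3 - <<'E'
from h import *
c=manip.capture("side")
f=lambda p:((w2px(c,p)[0]-[225,130])*6).round()
print("knob",f([.519,-.178,.085]),"stone",f([.565,-.113,.084]),"yellowtop",f([.49,-.303,.06]),f([.49,-.303,.03]))
s=manip.observe();M=q(s["eef_rot"]).as_matrix();e=s["eef_pos"]
for w in(-.0425,.0425): print("tip",f(e+M[:,2]*w-M[:,0]*.013), e+M[:,2]*w-M[:,0]*.013)
t=manip.capture("top"); print(t["xyz"], w2px(t,[.49,-.303,.06]))
print(px2w(c,225+545/6,130+275/6,.06))
E
```

```text
knob [400. 347.] stone [250. 400.] yellowtop [537. 276.] [532. 326.]
tip [318. 402.] [ 0.54473054 -0.1432831   0.06957207]
tip [471. 348.] [ 0.49593035 -0.21287865  0.06954494]
[ 0.46957185 -0.09605873  1.45673169] [[325.27331544 216.24307207]]
[ 0.48646082 -0.30529093  0.06      ]
```

```bash
python3 -m jog '0 0 0 0.1 0 0 0; 0 0 0 0.1 0 0 -0.5; 0 0 0 0.1 0 0 -1; 0 0 0 0.1 0 0 -1; 0 0 0 0.1 0 0 -1; 0 0 0 0.1 0 0 -1; 0 0 0 0.1 0 0 -1; 0 0 0 0.1 0 0 -1' 50; python3 - <<'E'
from h import *
st()
E
```

```text
clock: 3.55
eef_pos: [0.5193, -0.1778, 0.0546]
eef_rot: [-0.327, -0.627, -0.326, 0.627]
force: [-2.0, -2.1, 4.9]
gripper_width: 0.0203
3.55 [ 0.5193 -0.1778  0.0546] [-1.98 -2.13  4.91] 0.020307652161151272 [-4.560e-01  3.940e-01  1.814e+00 -1.000e-03  9.340e-01  1.726e+00]
```

```bash
python3 -m jog '0 0 0 0 0 0.5 -1; 0 0 0 0 0 1 -1; 0 0 0 0 0 1.5 -1; 0 0 0 0 0 2 -1; 0 0 0 0 0 2.5 -1; 0 0 0 0 0 2.8 -1; 0 0 0 0 0 2.9 -1; 0 0 0 0 0 2.9 -1'; python3 - <<'E'
from h import *
st()
a=np.radians(55); d=manip.observe()["eef_pos"][:2]-np.array([.5193,-.1778]); print(d@[np.cos(a),np.sin(a)],d@[-np.sin(a),np.cos(a)])
E
```

```text
clock: 4.35
eef_pos: [0.5042, -0.1993, 0.0545]
eef_rot: [0.325, 0.629, 0.326, -0.626]
force: [2.9, 5.4, 3.9]
gripper_width: 0.0208
4.35 [ 0.5042 -0.1993  0.0545] [2.94 5.44 3.89] 0.020791249506211695 [-0.508  0.386  1.83   0.005  0.926  1.673]
-0.026329332287842837 4.4461062113751845e-05
```

```bash
python3 -m jog '0 0 0 0 0 0.2 -1; 0 0 0 0 0 0.3 -1; 0 0 0 0 0 0.3 -1; 0 0 0 0 0 0.3 -1'; python3 - <<'E'
from h import *
st()
a=np.radians(55); d=manip.observe()["eef_pos"][:2]-np.array([.5193,-.1778]); print(d@[np.cos(a),np.sin(a)],d@[-np.sin(a),np.cos(a)])
E
```

```text
clock: 4.75
eef_pos: [0.5025, -0.2017, 0.0545]
eef_rot: [0.325, 0.629, 0.327, -0.626]
force: [1.6, 5.3, 3.9]
gripper_width: 0.0206
4.75 [ 0.5025 -0.2017  0.0545] [1.65 5.3  3.87] 0.02061633162962971 [-0.513  0.385  1.831  0.005  0.925  1.667]
-0.029173485388702604 6.602137399229001e-05
```

```bash
python3 -m jog '0 0 0 0 0 0.1 -1; 0 0 0 0 0 0.2 -1; 0 0 0 0 0 0.3 -1; 0 0 0 0 0 0.3 -1'; python3 - <<'E'
from h import *
st()
a=np.radians(55); d=manip.observe()["eef_pos"][:2]-np.array([.5193,-.1778]); print(d@[np.cos(a),np.sin(a)],d@[-np.sin(a),np.cos(a)])
E
```

```text
clock: 5.15
eef_pos: [0.502, -0.2024, 0.0545]
eef_rot: [0.324, 0.63, 0.327, -0.625]
force: [7.2, 11.5, 3.5]
gripper_width: 0.0206
5.15 [ 0.502  -0.2024  0.0545] [ 7.21 11.49  3.47] 0.020550199409739338 [-0.517  0.384  1.832  0.01   0.924  1.662]
-0.03008727652980461 9.008581998230322e-05
```

```bash
python3 -m jog '0 0 0 0 0 -0.2 -1; 0 0 0 0 0 -0.2 -0.2; 0 0 0 0 0 -0.2 0; 0 0 0 0 0 -0.2 0; 0 0 0 -2.5 0 -0.2 0; 0 0 0 -6 0 -0.2 0; 0 0 0 -10 0 -0.2 0.3; 0 0 0 -10.5 0 -0.2 1'; python3 - <<'E'
from h import *
st()
plan([.565-.0,-.113,.16],-125)
c=manip.capture("side"); crop(c,"s5.png",225,130,130,100,6)
E
```

```text
clock: 5.95
eef_pos: [0.5034, -0.2064, 0.164]
eef_rot: [0.329, 0.629, 0.323, -0.625]
force: [-0.1, -0.5, -0.8]
gripper_width: 0.0684
5.95 [ 0.5034 -0.2064  0.164 ] [-0.11 -0.5  -0.75] 0.06836709868752316 [-0.517  0.271  1.686 -0.     1.174  1.666]
rot [-0.0009 -0.0008 -0.0098] shift cm [  0.411  -0.321 -11.186] yaw now -125.05
```

View pics/s5.png

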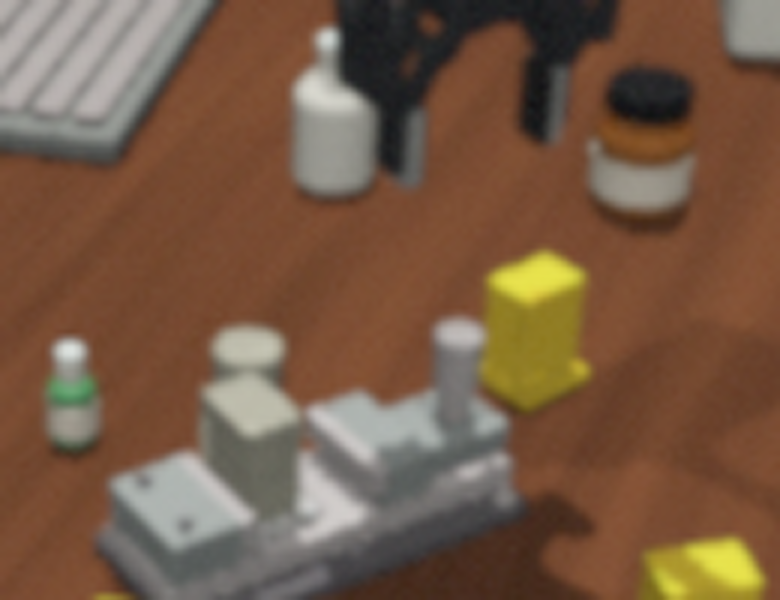

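```bash
python3 -m jog '0 0 -0.005 0.1 -0.1 -3.5 1; 0 0 -0.01 0.2 -0.2 -7 1; 0 0 -0.01 0.4 -0.3 -10 1; 0 0 -0.01 0.4 -0.32 -11.2 1; 0 0 -0.01 0.4 -0.32 -11.2 1; 0 0 -0.01 0.4 -0.32 -11.2 1; 0 0 -0.01 0.4 -0.32 -11.2 1'; python3 - <<'E'
from h import *
st()
plan([.5652,-.1125,.055],-125)
E
```

```text
clock: 6.7
eef_pos: [0.5614, -0.112, 0.155]
eef_rot: [-0.323, -0.625, -0.329, 0.629]
force: [-0.9, -0.8, 0.3]
gripper_width: 0.0856
6.7 [ 0.5614 -0.112   0.155 ] [-0.92 -0.81  0.32] 0.08561726011998394 [-0.32   0.33   1.624  0.002  1.199  1.863]
rot [-0.0014  0.001   0.0105] shift cm [ 9.995  0.444 -0.185] yaw now -125.08
```

```bash
python3 -m jog '0 0 0.01 1 0.4 -0.18 1; 0 0 0.01 3.5 0.44 -0.18 1; 0 0 0.01 6 0.44 -0.18 1; 0 0 0.01 8.5 0.44 -0.18 1; 0 0 0.01 9.7 0.44 -0.18 1; 0 0 0.01 10 0.44 -0.18 1; 0 0 0.01 10 0.44 -0.18 1; 0 0 0.01 10 0.44 -0.18 1'; python3 - <<'E'
from h import *
st()
plan([.5652,-.1125,.055],-125)
E
```

```text
clock: 7.5
eef_pos: [0.567, -0.1119, 0.0564]
eef_rot: [0.327, 0.628, 0.326, -0.627]
force: [0.1, -0.2, -0.6]
gripper_width: 0.0853
7.5 [ 0.567  -0.1119  0.0564] [ 0.13 -0.2  -0.55] 0.08534312477208501 [-0.315  0.427  1.748 -0.     0.964  1.867]
rot [-0.0006 -0.0006 -0.0023] shift cm [ 0.141 -0.113  0.147] yaw now -125.03
```

```bash
python3 -m jog '0 0 0 0.1 -0.1 0.14 0.3; 0 0 0 0.1 -0.1 0.14 -0.2; 0 0 0 0.1 -0.1 0.14 -0.5; 0 0 0 0.1 -0.1 0.14 -1; 0 0 0 0.1 -0.1 0.14 -1; 0 0 0 0.1 -0.1 0.14 -1; 0 0 0 0.1 -0.1 0.14 -1' 60; python3 - <<'E'
from h import *
st()
plan([.565,-.1125,.055],-125)
c=manip.capture("side"); crop(c,"s6.png",225,130,130,100,6)
E
```

```text
clock: 8.2
eef_pos: [0.5649, -0.112, 0.0547]
eef_rot: [0.327, 0.628, 0.326, -0.627]
force: [0.3, -0.1, 4.3]
gripper_width: 0.0271
8.2 [ 0.5649 -0.112   0.0547] [ 0.3  -0.12  4.28] 0.027132065398228263 [-0.317  0.427  1.754  0.     0.96   1.865]
rot [-0.0003 -0.0003 -0.001 ] shift cm [-0.027  0.036  0.033] yaw now -125.02
```

View pics/s6.png

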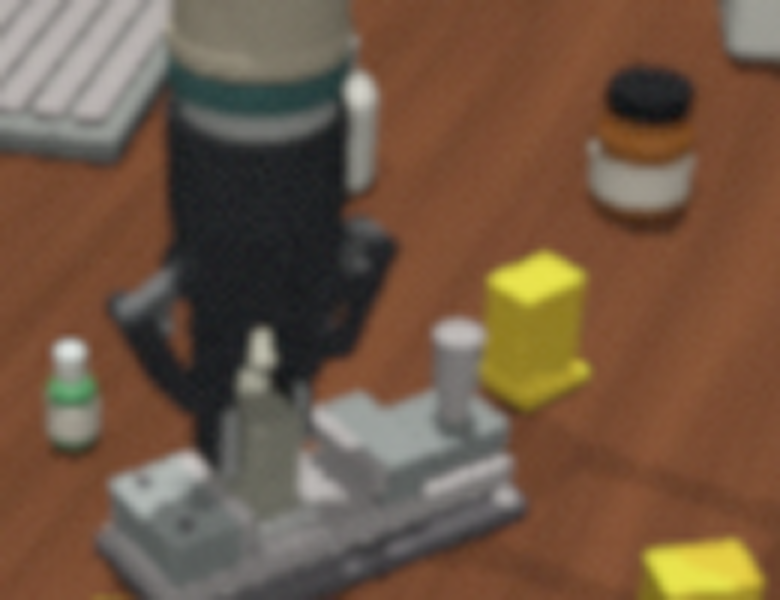

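```bash
python3 -m jog '0 0 0 -0.03 0 0.2 -1; 0 0 0 -0.03 0 0.5 -1; 0 0 0 -0.03 0 0.8 -1; 0 0 0 -0.03 0 1.1 -1; 0 0 0 -0.03 0 1.4 -1; 0 0 0 -0.03 0 1.55 -1; 0 0 0 -0.03 0 1.55 -1; 0 0 0 -0.03 0 1.55 -1'; python3 - <<'E'
from h import *
st()
a=np.radians(55); d=manip.observe()["eef_pos"][:2]-np.array([.5649,-.1120]); print(d@[np.cos(a),np.sin(a)],d@[-np.sin(a),np.cos(a)])
c=manip.capture("side"); crop(c,"s7.png",225,130,130,100,6)
E
```

```text
clock: 9.05
eef_pos: [0.5555, -0.125, 0.0547]
eef_rot: [-0.327, -0.627, -0.326, 0.627]
force: [0.5, 1.8, 5.3]
gripper_width: 0.027
9.05 [ 0.5555 -0.125   0.0547] [0.5  1.84 5.35] 0.0269948426599842 [-3.430e-01  4.190e-01  1.768e+00 -1.000e-03  9.540e-01  1.839e+00]
-0.016017966778383463 0.00021249402552502884
```

View pics/s7.png

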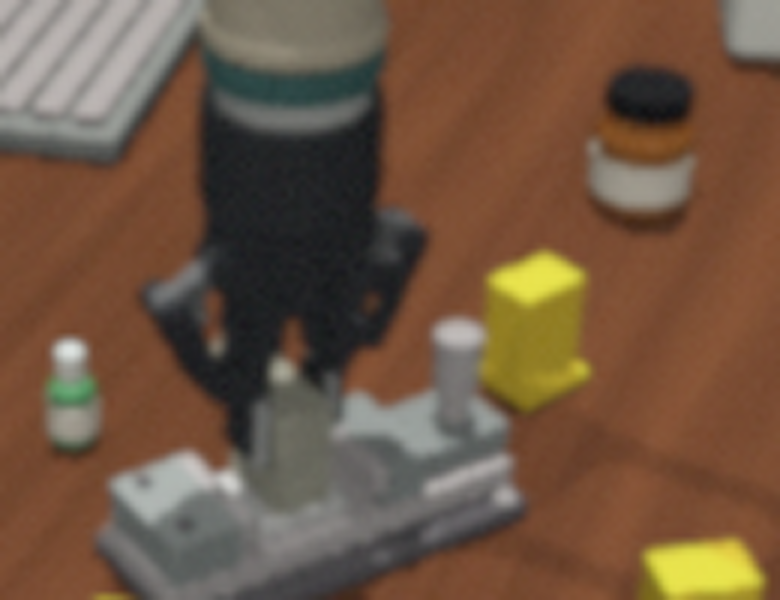

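```bash
python3 -m jog '0 0 0 -0.3 0 0 -1; 0 0 0 -0.8 0 0 -1; 0 0 0 -1.6 0 0 -1; 0 0 0 -2.8 0 0 -1; 0 0 0 -4.5 0 0 -1; 0 0 0 -6.5 0 0 -1; 0 0 0 -8.5 0 0 -1; 0 0 0 -10 0 0 -1'; python3 - <<'E'
from h import *
st()
plan([.545,.239,.16],-85)
c=manip.capture("side"); crop(c,"s8.png",215,110,130,110,6)
E
```

```text
clock: 9.9
eef_pos: [0.5559, -0.1249, 0.1568]
eef_rot: [0.327, 0.628, 0.326, -0.627]
force: [-0.0, 0.3, -2.0]
gripper_width: 0.0272
9.9 [ 0.5559 -0.1249  0.1568] [-0.04  0.3  -2.02] 0.02717950047635913 [-0.343  0.318  1.636 -0.     1.185  1.839]
rot [-6.984e-01  6.000e-04 -2.100e-03] shift cm [ -0.361 -21.772 -29.179] yaw now -125.01
```

View pics/s8.png

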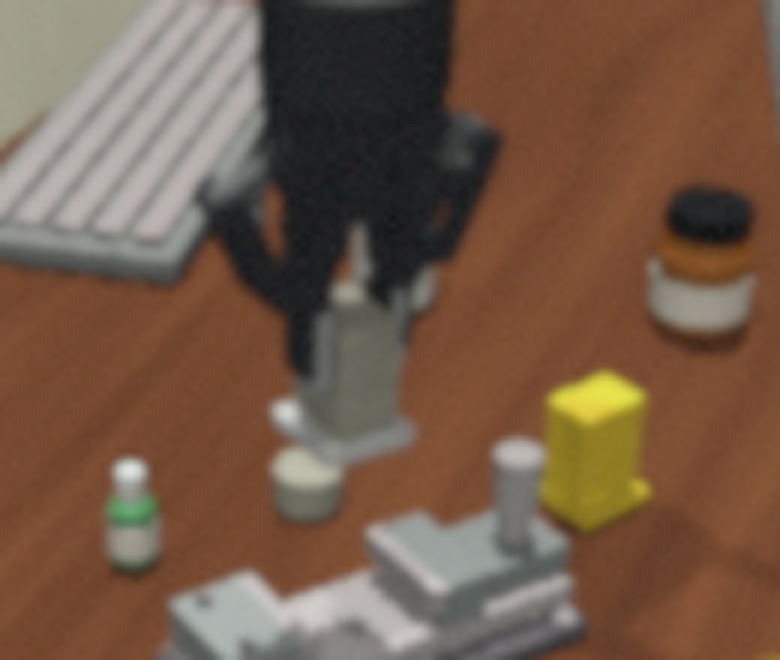

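```bash
python3 -m jog '-0.05 0 0 0 -1 -1.4 -1; -0.13 0 0 0 -3 -4 -1; -0.21 0 0 0 -5 -6.7 -1; -0.29 0 0 0 -7.2 -9.6 -1; -0.37 0 0 0 -9.4 -12.5 -1; -0.45 0 0 0 -11.5 -15.4 -1; -0.53 0 0 0 -13.6 -18.2 -1; -0.58 0 0 0 -15.7 -21 -1'; python3 - <<'E'
from h import *
st()
plan([.545,.239,.16],-85)
E
```

```text
clock: 10.75
eef_pos: [0.5459, 0.1397, 0.1537]
eef_rot: [-0.493, -0.506, -0.494, 0.507]
force: [1.0, -0.2, -1.0]
gripper_width: 0.0273
10.75 [0.5459 0.1397 0.1537] [ 0.99 -0.23 -1.03] 0.027305721001789917 [0.127 0.314 1.651 0.    1.179 1.724]
rot [-1.139e-01 -1.000e-04  2.200e-03] shift cm [-0.63  -0.356 -9.925] yaw now -91.52
```

```bash
python3 -m jog '-0.05 0 0 -0.2 -0.1 -2.5 -1; -0.11 0 0 -0.4 -0.2 -5 -1; -0.114 0 0 -0.6 -0.35 -7.5 -1; -0.114 0 0 -0.6 -0.35 -9.2 -1; -0.114 0 0 -0.6 -0.35 -9.9 -1; -0.114 0 0 -0.6 -0.35 -9.9 -1; -0.114 0 0 -0.6 -0.35 -9.9 -1'; python3 - <<'E'
from h import *
st()
plan([.545,.239,.16],-85)
c=manip.capture("top"); crop(c,"t9.png",95,120,120,130,5)
cs=manip.capture("side"); cv2.imwrite("pics/s9.png",cs["image"][:,:,::-1])
im=cv2.imread("pics/top0.png"); g=cv2.cvtColor(im,cv2.COLOR_BGR2GRAY).astype(float)
# right & left edges of base per row by subpixel threshold
for nm,(lo,hi),rows in(("R",(170,192),range(145,228)),("L",(108,128),range(160,230))):
    P=[]
    for v in rows:
        r=g[v,lo:hi]; d=np.abs(np.diff(r)); i=d.argmax(); 
        w=d[max(0,i-1):i+2]; u=lo+.5+(np.arange(max(0,i-1),i+2)@w)/w.sum()
        P.append(px2w(c,u,v,.035)[:2])
    P=np.array(P,np.float32); l=cv2.fitLine(P,cv2.DIST_HUBER,0,.001,.001).ravel(); l=l*np.sign(l[0]) if 0 else l
    print(nm,np.degrees(np.arctan(l[1]/l[0])),l[2:])
E
```

```text
clock: 11.45
eef_pos: [0.5467, 0.2357, 0.1601]
eef_rot: [0.52, 0.478, 0.52, -0.479]
force: [-0.0, -0.5, -2.6]
gripper_width: 0.0273
11.45 [0.5467 0.2357 0.1601] [-0.02 -0.5  -2.58] 0.027320094645525043 [ 2.910e-01  3.530e-01  1.572e+00 -1.000e-03  1.217e+00  1.779e+00]
rot [-0.0043  0.0012  0.001 ] shift cm [ 0.012 -0.147 -0.343] yaw now -85.25
R 4.8164988 [0.57405746 0.1418378 ]
L 5.0391154 [0.55483127 0.33706385]
```

View pics/s9.png

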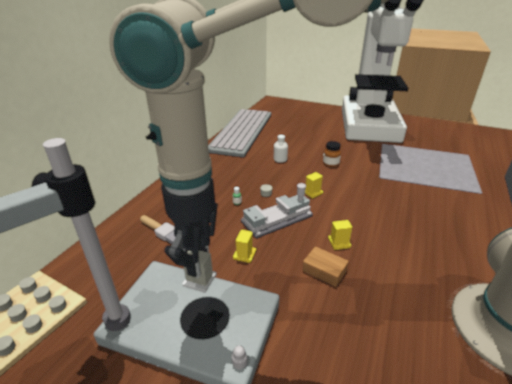

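View pics/t9.png

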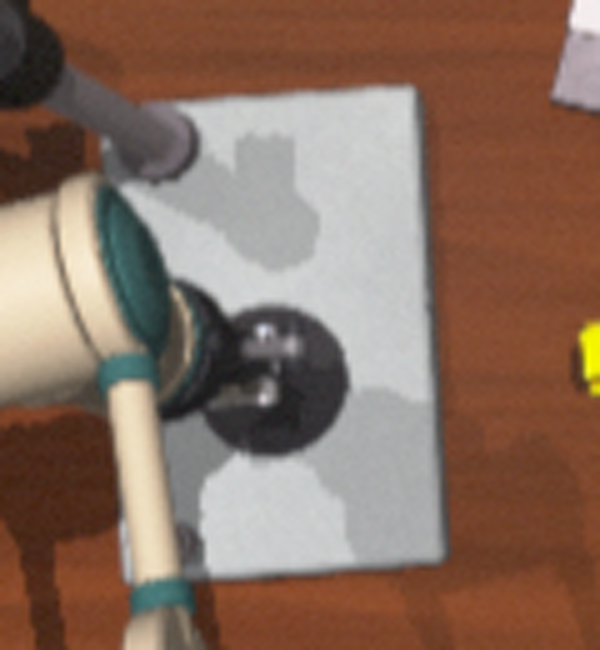

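```bash
python3 - <<'E'
from h import *
c=manip.capture("side"); t=manip.capture("top")
e=np.array([.5467,.2357]); a=np.radians(5)
ux=np.array([np.cos(a),np.sin(a)]); uy=np.array([-np.sin(a),np.cos(a)])
im=c["image"][:,:,::-1].copy()
Q=[np.r_[e+sx*.022*ux+sy*.022*uy,.1293] for sx,sy in((-1,-1),(-1,1),(1,1),(1,-1))]
big=cv2.resize(im[220:370,120:300],None,fx=4,fy=4,interpolation=cv2.INTER_CUBIC)
def P(p): return ((w2px(c,p)-[120,220]+.5)*4).astype(np.int32)
cv2.polylines(big,[P(Q)],True,(0,0,255),1)
ce=np.array([.5452,.2385]); th=np.linspace(0,2*np.pi,60)
cv2.polylines(big,[P([np.r_[ce+.0475*np.array([np.cos(x),np.sin(x)]),.037] for x in th])],True,(0,255,0),1)
Q2=[np.r_[ce+sx*.15*ux+.03*ux+sy*.1*uy,.035] for sx,sy in((-1,-1),(-1,1),(1,1),(1,-1))]
cv2.polylines(big,[P(Q2)],True,(255,0,0),1)
cv2.imwrite("pics/o1.png",big)
u=t["image"][:,:,::-1]
big=cv2.resize(u[120:250,95:215],None,fx=4.5,fy=4.5,interpolation=cv2.INTER_CUBIC)
def P(p): return ((w2px(t,p)-[95,120]+.5)*4.5).astype(np.int32)
cv2.polylines(big,[P(Q)],True,(0,0,255),1)
cv2.polylines(big,[P([np.r_[ce+.0475*np.array([np.cos(x),np.sin(x)]),.037] for x in th])],True,(0,255,0),1)
cv2.polylines(big,[P(Q2)],True,(255,0,0),1)
cv2.imwrite("pics/o2.png",big)
E
```

```text
(no output)
```

View pics/o1.png

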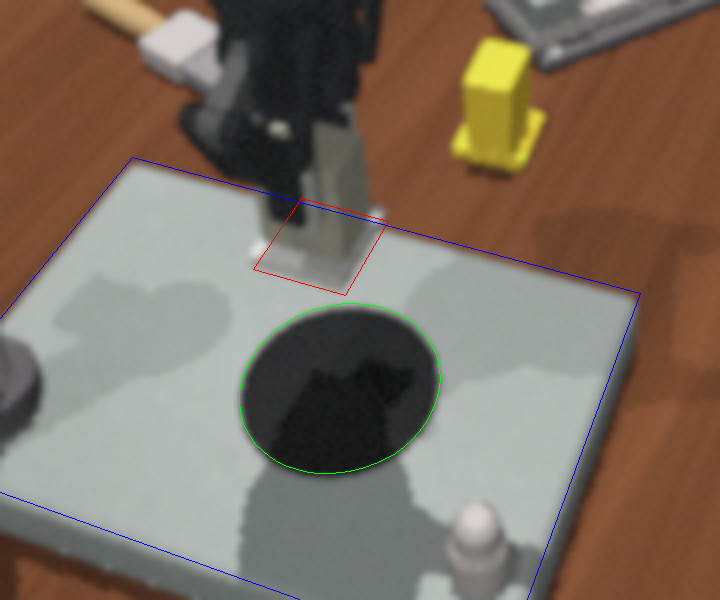

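View pics/o2.png

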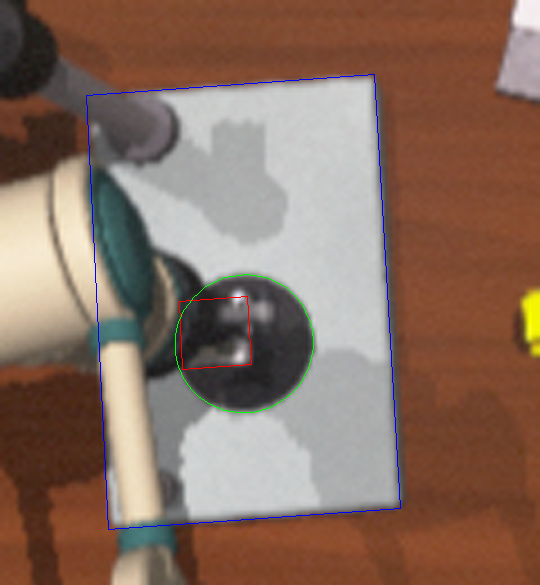

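```bash
python3 -m jog '-0.003 0 0 1.5 -0.1 -0.25 -1; -0.003 0 0 3.5 -0.13 -0.27 -1; -0.003 0 0 5.5 -0.13 -0.27 -1; -0.003 0 0 7 -0.13 -0.27 -1; -0.003 0 0 8.2 -0.13 -0.27 -1; -0.003 0 0 8.8 -0.13 -0.27 -1; -0.003 0 0 8.8 -0.13 -0.27 -1; -0.003 0 0 8.8 -0.13 -0.27 -1'; python3 - <<'E'
from h import *
st()
plan([.5452,.2385,.0677],-85)
c=manip.capture("side"); cv2.imwrite("pics/o3.png",cv2.resize(c["image"][220:370,120:300,::-1],None,fx=4,fy=4,interpolation=cv2.INTER_CUBIC))
E
```

```text
clock: 12.45
eef_pos: [0.5461, 0.2391, 0.0731]
eef_rot: [0.521, 0.478, 0.521, -0.478]
force: [-0.5, 0.1, -2.8]
gripper_width: 0.0274
12.45 [0.5461 0.2391 0.0731] [-0.49  0.06 -2.82] 0.027391987545370956 [ 0.296  0.432  1.687 -0.     1.021  1.781]
rot [-0.0017 -0.0001 -0.0011] shift cm [ 0.538 -0.095  0.05 ] yaw now -85.1
```

View pics/o3.png

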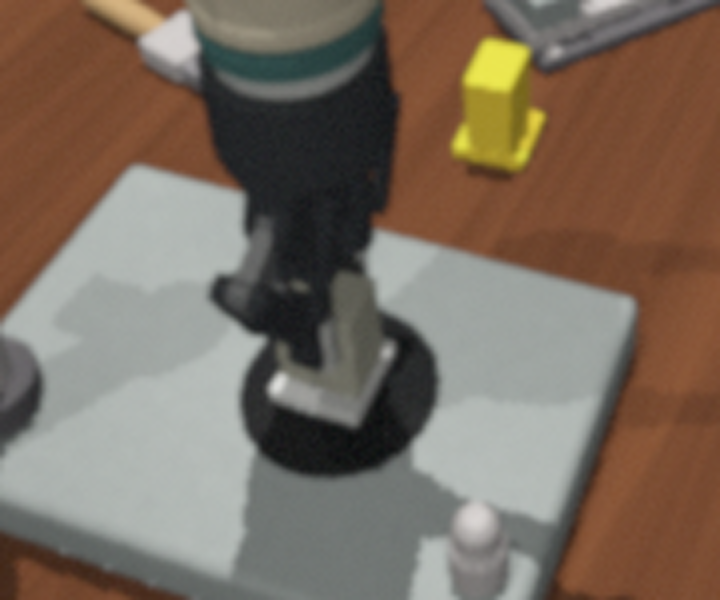

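```bash
python3 -m jog '0 0 0 0.15 -0.08 0.05 -1; 0 0 0 0.3 -0.08 0.05 -1; 0 0 0 0.4 -0.08 0.05 -1; 0 0 0 0.45 -0.08 0.05 -1; 0 0 0 0.5 -0.08 0.05 -1; 0 0 0 0.5 -0.08 0.05 -1'; python3 - <<'E'
from h import *
st()
plan([.5452,.2385,.0677],-85)
E
```

```text
clock: 13.1
eef_pos: [0.5448, 0.2385, 0.0678]
eef_rot: [0.521, 0.478, 0.521, -0.478]
force: [-1.0, -0.5, 0.4]
gripper_width: 0.027
13.1 [0.5448 0.2385 0.0678] [-1.04 -0.48  0.36] 0.026955865969717302 [ 0.296  0.437  1.695 -0.     1.01   1.781]
rot [-0.0014  0.     -0.0001] shift cm [0.005 0.042 0.007] yaw now -85.08
```

```bash
python3 -m jog '0 0 0 0.05 0 0 -1; 0 0 0 0.05 0 0 -1; 0 0 0 0.05 0 0 -0.3; 0 0 0 0.05 0 0 -0.1; 0 0 0 0.05 0 0 0.1; 0 0 0 0.05 0 0 0.3; 0 0 0 0.05 0 0 0.5; 0 0 0 0.05 0 0 0.5' 20; python3 - <<'E'
from h import *
st()
c=manip.capture("side"); cv2.imwrite("pics/o4.png",cv2.resize(c["image"][220:370,120:300,::-1],None,fx=4,fy=4,interpolation=cv2.INTER_CUBIC))
E
```

```text
clock: 13.9
eef_pos: [0.5448, 0.2385, 0.0669]
eef_rot: [0.521, 0.478, 0.521, -0.478]
force: [0.2, -0.4, 0.2]
gripper_width: 0.0641
13.9 [0.5448 0.2385 0.0669] [ 0.24 -0.44  0.16] 0.06406859728169066 [ 0.296  0.437  1.696 -0.     1.008  1.781]
```

View pics/o4.png

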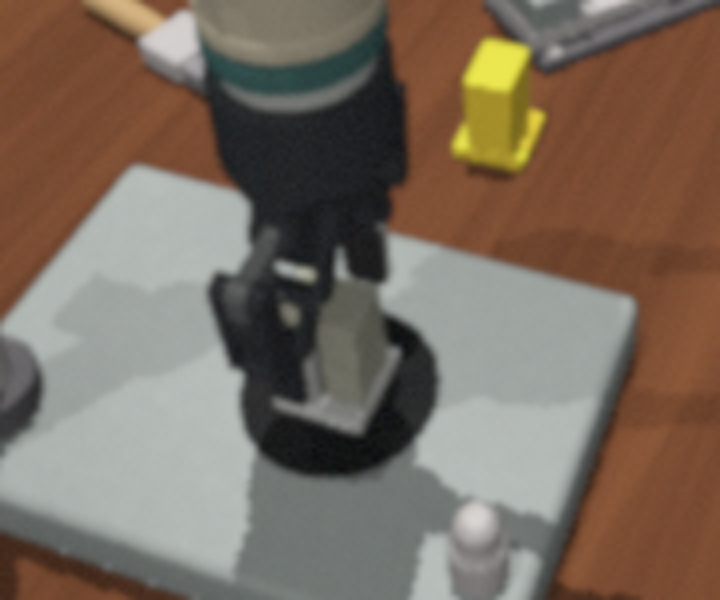

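Stone is standing free. I'll rise straight up, then move aside to look.

```bash
python3 -m jog '0 0 0 -1 0 0 0.5; 0 0 0 -3 0 0 0.5; 0 0 0 -6 0 0 0.5; 0 0 0 -9.5 0 0 0.5; 0 0 0 -13 0 0 0.5; 0 0 0 -15 0 3 0.5; 0 0 0 -15 0 7 0.5; 0 0 0 -15 0 11 0.5'; python3 -m jog '0 0 0 0 0 4 0.5; 0 0 0 0 0 8 0.5; 0 0 0 0 0 12 0.5; 0 0 0 0 0 15 0.5; 0 0 0 0 0 15 0.5; 0 0 0 0 0 15 0.5'; python3 - <<'E'
from h import *
st()
c=manip.capture("side"); t=manip.capture("top")
cv2.imwrite("pics/f_s.png",c["image"][:,:,::-1]);cv2.imwrite("pics/f_t.png",t["image"][:,:,::-1])
ce=np.array([.5452,.2385]); a=np.radians(5)
ux=np.array([np.cos(a),np.sin(a)]); uy=np.array([-np.sin(a),np.cos(a)]); S=((-1,-1),(-1,1),(1,1),(1,-1))
for cc,(u0,v0,w,h,s),n in((c,(150,260,110,90,7),"f1.png"),(t,(110,150,80,80,7),"f2.png")):
    big=cv2.resize(cc["image"][v0:v0+h,u0:u0+w,::-1],None,fx=s,fy=s,interpolation=cv2.INTER_CUBIC)
    P=lambda p:((w2px(cc,p)-[u0,v0]+.5)*s).astype(np.int32)
    cv2.polylines(big,[P([np.r_[ce+x*.022*ux+y*.022*uy,.037] for x,y in S])],True,(0,0,255),1)
    cv2.polylines(big,[P([np.r_[ce+x*.020*ux+y*.014*uy,.097] for x,y in S])],True,(0,255,0),1)
    cv2.imwrite("pics/"+n,big)
E
```

```text
clock: 14.75
eef_pos: [0.5548, 0.1282, 0.2192]
eef_rot: [0.522, 0.479, 0.52, -0.477]
force: [1.0, -1.6, 0.2]
gripper_width: 0.0644
clock: 15.35
eef_pos: [0.5671, -0.0208, 0.2176]
eef_rot: [0.521, 0.479, 0.521, -0.478]
force: [0.1, 0.3, 0.4]
gripper_width: 0.064
15.35 [ 0.5671 -0.0208  0.2176] [0.07 0.32 0.4 ] 0.06401894688866493 [-1.600e-01  2.720e-01  1.545e+00  1.000e-03  1.324e+00  1.327e+00]
```

View pics/f1.png

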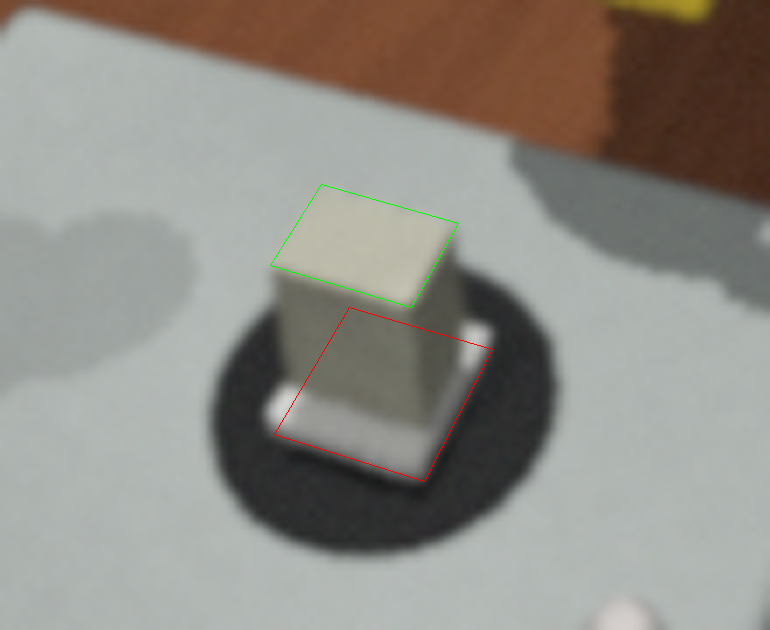

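View pics/f2.png

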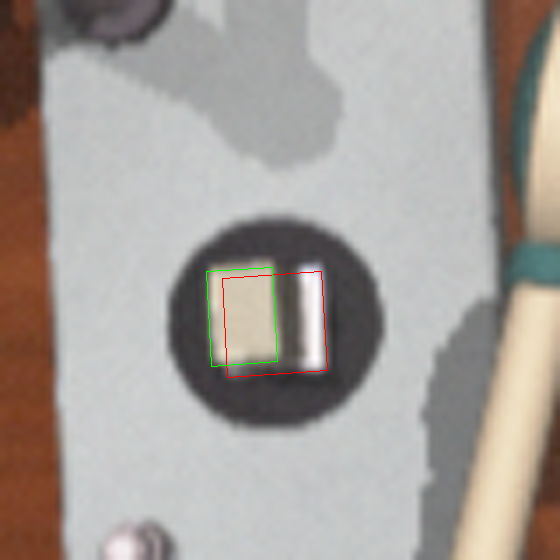

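View pics/f_t.png

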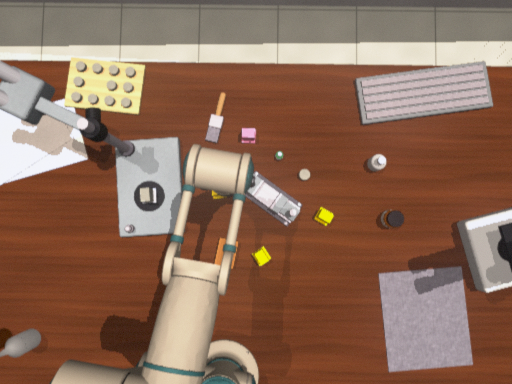

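View pics/f_s.png

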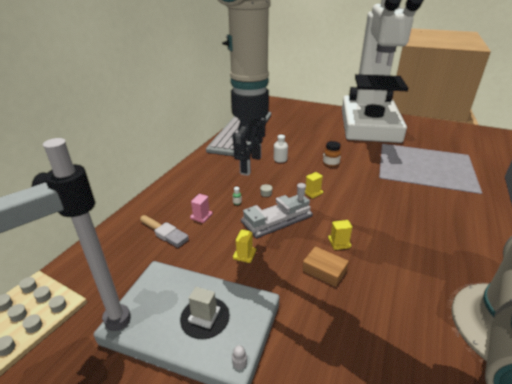

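```bash
python3 - <<'E'
from h import *
c=manip.capture("side"); t=manip.capture("top")
k=np.array([.5652,-.1123])-.11*np.array([.5736,.8192])
print(w2px(c,[*k,.085]),w2px(t,[*k,.085]))
for cc,n in((c,"side"),(t,"top")):
    u,v=w2px(cc,[*k,.085])[0]; u0,v0=int(u)-25,int(v)-20
    b=cv2.resize(cc["image"][v0:v0+40,u0:u0+50,::-1],None,fx=8,fy=8,interpolation=cv2.INTER_CUBIC)
    cv2.circle(b,(int((u-u0+.5)*8),int((v-v0+.5)*8)),3,(0,0,255),-1); cv2.imwrite(f"pics/k_{n}.png",b)
b=np.hstack([cv2.imread("pics/k_side.png"),cv2.imread("pics/k_top.png")]); cv2.imwrite("pics/k.png",b)
st()
E
```

```text
[[300.54284481 184.6941614 ]] [[292.66813684 211.56437955]]
15.55 [ 0.5669 -0.0193  0.2173] [-0.58 -0.72  0.2 ] 0.0640705868253569 [-0.157  0.272  1.545  0.     1.324  1.326]
```

View pics/k.png

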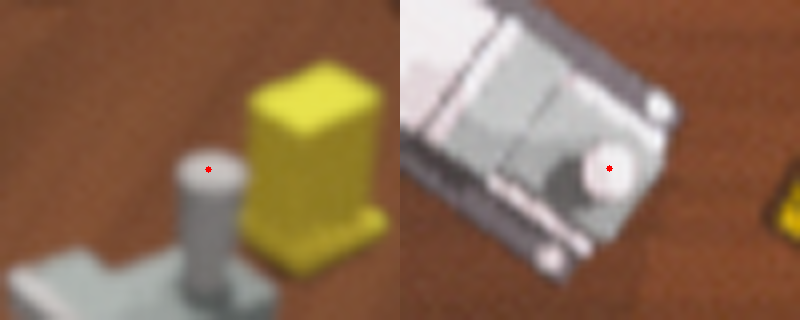

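The knob sits where 30 mm of jaw travel puts it, to within about 1 mm in both views. Handing in.

```bash
python3 -c "
from station import manip
print(manip.hand_in())"
```

```text
the job is handed in; nothing more can be done
None
```

I pulled the vise jaw open to its stop and left it open. Then I slid the stone about 16 mm clear of the fixed lip, lifted it out, turned it 40° and set it upright on the black plate. I handed the job in at about 15.6 s, with the gripper clear of everything.

**Jaw:** the measured travel was 30.1 mm, where the pull force rose, as it would at the stop. At the end the knob matched the 30 mm position in both views, to within about 1 mm.

**Stone:** it stands upright within about 1–2 mm of the plate's centre. Its long side is in line with the base to within about 2°, measured against a base yaw of about 5°. The wrist force showed the plate carrying the weight before I opened the fingers.

**Other things on the bench:** by eye, nothing had moved in the final pictures. The arm partly hid the slide box and one yellow look-alike in the top view, but both show in place in the side view. The highest wrist force I read was about 14 N.

No check failed or disagreed.

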